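Bring the tin round, set its covered eraser lid on, and hold the cover up

TASK

Turn the desk carousel just one click counterclockwise (seen from above) by its upright wooden finger post, so that the open tin comes out from under the dust hood. Then pick up the covered tray lid by its slim centre post, cover and all, set it down gently so that it sits fully home in the tin's mouth, and let go of it. Finally lift the cover alone, by its collar, leaving the tray lid and its two erasers seated and the mug, paperweight and stapler alone, and finish while still holding the cover level in the air, its lower edge clear above the top of the post.

Things in the scene. Friction and masses are not known exactly. Their poses are not given: they have to be found in the camera images.
- carousel (a joint): angle (rad) of the desk carousel, a round plywood plate 280 mm in diameter, top 30 mm above the desk: about 0 at the start (tin under the hood), grows counterclockwise seen from above; spring clicks at 0, 1.571 and 3.142, each pulling in from about 0.6 rad either side; it takes up to about 3 N at the finger post to pass from one to the next.
- hub (a point): top of the carousel's low steel hub, on the vertical turning axis, 42 mm above the desk; it does not move in the run. Beside it a clear plastic dust hood (round roof of 112 mm diameter, top 118 mm above the desk, fixed to the desk, on one aluminium upright) covers the tin's starting station.
- finger_post (a point): centre of the top end of the upright wooden finger post on the carousel, a plain round dowel of 16 mm diameter, standing 70 mm up from the plate (top 100 mm above the desk), 120 mm from the turning axis. Seen from above it stands 90 degrees ahead (counterclockwise) of the tin.
- tin_mouth (a point): centre of the mouth (rim level, 100 mm above the desk) of the open round steel tin that is fixed on the carousel, 90 mm from the turning axis: outer diameter 96 mm, inner 90 mm, 66 mm deep inside. A low clip dish and a paper tape roll are fixed at two other stations (not taller than 22 mm over the plate).
- post_top (a point): centre of the top of the tray lid's steel centre post (14 mm diameter, z axis up along it). The post sticks up 30 mm out of the cover's collar; lifted by it, the lid brings the cover along (about 0.3 kg in all). This point is 93 mm above the flange's underside, 103 mm above the plug's underside. At the start the assembly stands on the desk.
- tray_seat (a point): centre of the underside of the tray lid's flange, on the axis of the lid, 93 mm below post_top; it meets tin_mouth when the lid is fully home.
- collar (a point): centre of the cover's collar, half-way up: a round tube of 36 mm outer and 24 mm inner diameter, 28 mm high, on the cover's flat top; the centre post passes through it with 5 mm play all round. This point is 45 mm above the skirt's lower edge, 14 mm above the flat top, and 44 mm below post_top while the cover is on.
- tray_lid: the inner lid; origin at the centre of its underside. From below: a round plug 82 mm in diameter (tapered to 70 mm at the bottom), 10 mm deep, that enters the tin; a flange 100 mm in diameter, 4 mm thick, that rests on the tin's rim; an upstanding ring 83 mm in diameter, 8 mm high; the centre post.
- cover: the outer lid: steel cap, 98 mm in diameter, 31 mm high without its collar, whose skirt stands loosely on the tray lid's flange round the upstanding ring; origin at the centre of the skirt's lower edge, 14 mm above the tray lid's origin while it is on.
- eraser_a: white eraser block, 14 x 22 x 10 mm, lying loose in the tray lid under the cover, 26 mm from the axis; origin under its centre.
- eraser_b: second such eraser block, on the other side of the post.
- mug: bystander: white ceramic mug of pencils, 80 mm in diameter, 95 mm high (pencils to 175 mm); origin under its centre.
- paperweight: bystander: glass paperweight, 72 mm in diameter, 45 mm high; origin under its centre.
- stapler: bystander: steel stapler, 36 x 135 x 70 mm; origin under its centre.

How it is judged:
By the outcome, as a careful person would: the job done as asked, in the order asked, and still so for the second after the job is handed in, while the arm keeps its last pose, push and grip.
It also fails if it takes over 69 s, if anything falls off the work surface, if the arm or the gripper's body presses on something with over 40 N, if the wrist force passes 120 N, or if a joint passes its speed limit or range.

ROBOT

A 6-joint arm with a two-finger parallel gripper is mounted at the origin on the work surface. World frame = base frame: x ahead of the robot, y to its left, z up, the work surface at z = 0. Lengths are in m, angles in rad, forces in N, time in s.
With the tool pointing down it reaches from about 0.325 to 0.925 m from the base axis. Payload 3.1 kg.
Tool frame: the origin (TCP) lies between the finger pads; the fingertips stand 14 mm ahead of it and the grasp point (between the pads) lies 5 mm behind it; x points along the fingers, z is the direction in which the jaws open and shut, and the axes are right-handed (so a half turn about x gives the same grasp; the last joint's range is limited). The gripper opens to 85 mm and grips with 20 to 120 N. Pads are 22 mm wide; open, the fingers measure 114 mm over their backs; the gripper's body (76 mm by 85 mm) begins 54 mm behind the grasp point. The pads swing forward as they close: fully open they stand 13 mm farther back than shut.
Start: joints at [1.127, 0.217, 1.613, -0, 1.311, -0.112], TCP at [0.204, 0.591, 0.245] pointing down, gripper open.
Joint ranges: [-2.75, 2.75], [-0.78, 2.1], [0.31, 2.55], [-1.13, 4.27], [0.13, 2.63], [-2.58, 2.58]. Speed limits (rad/s): [2.79, 2.79, 3.14, 3.14, 3.14, 3.14].

INTERFACE

Orientations are given as [roll, pitch, yaw] about the fixed x, y, z axes, in that order (R = Rz(yaw) Ry(pitch) Rx(roll)).
In Python, from bench import r, viewer, spotter gives the robot as it stands.
- The arm moves only by the tool move_arm, never from a script. Its argument "commands" is a list of rows, each a list of 3 entries, a list of its own where there are three numbers: the shift along the tool's x, y, z in mm, then the turn, a rotation vector about the tool's x, y, z in rad, then the closure in counts, from 0 (fully open) to 255 (shut). In form: [[[dx, dy, dz], [wx, wy, wz], fingers], ...]. A call has 1 to 10 rows; each row shifts and turns the commanded pose from where the row before left it, along the tool's axes as they then stand; what a row does not reach is not made up. A row lasts 1/12 s, in which the tool goes at most 41.7 mm and 7.16 degrees, less where a joint would pass 70% of its speed; a pose out of reach is approached as far as the arm can. A call with a gripper value outside its range is refused whole. The fingers move at their own pace and stop on an object; "newtons" is the grip in N (left out, the last holds). Time passes only in rows, so rows that do not move let the fingers close. It gives the time, the measured TCP pose, the force and the opening at its end, in the units of the state.
- r.sense(): the state, without advancing time (a new reading comes with each control period).
- viewer.camera(name): name is "scene" or "top" or "wrist"; returns a dict with "pixels" (384x512x3 uint8, red, green, blue), "camera_matrix" (3x3 intrinsics, pixels), "k1" (the pictures are not rectified: a ray, as slopes to the right and down, at radius r is drawn at 1 + k1 r^2 times it, then the intrinsics apply), "rvec" (rotation vector, rad) and "tvec" (3), from world to camera coordinates, as OpenCV has them; the wrist camera has in their place "tool_from_camera" (4x4, takes a point from camera to tool coordinates, whose origin is the TCP and whose axes are the tool frame's). Camera axes: x right, y down, z forward; pixel columns grow to the right and rows downward; lengths in m; the calibration is good to about 2 mm. A picture is of the moment at which its call begins: read the wrist's pose just before it. There is no depth.
- r.finish_job(): hands the job in, once; it reports no verdict.
Trained networks look in a picture, given as the dict that the camera call returned (one of the last four; its "shot" number tells which), for a name from the list of things; names that differ only in an ending like _2 or _b are one class to them, and where a whole thing is asked for, a point or a joint stands for the part that bears it (a point fixed in the world has none). Each returns a list of dicts, best first, with "p" (0 to 1); they miss things now and then, are a little off and sometimes report something else, mostly with a low value. They report only what shows in the picture. A call takes as long as a camera call.
- spotter.search_frame(name, picture): "xyz" ([x, y, z] in m, in world coordinates, good to about 4 mm: the middle of the surface that is visible of it).
- spotter.cut_out(name, picture): "mask" (384x512 bool, what is visible of it).
- spotter.place_of(name, picture): "xyz" ([x, y, z] in m, in world coordinates, good to about 4 mm: a listed point, or the origin of a listed thing).
The state is a dict: "clock": time; "joint_pos": joint angles; "joint_vel": joint speeds; "effort": joint torques, N m; "tcp_pos": TCP position; "orientation": TCP orientation; "contact_force": force on the tool from outside, world axes, zero at the start; "torque": the same for the moment, N m; "opening": finger opening in m.
Only numpy, scipy, OpenCV 4.12 (cv2) and the standard library are available. Lean on these libraries where they do the work, as an engineer would, in place of code of your own. Each camera call takes 0.05 s, during which the arm holds its last target.

## Working session

There is one attempt and no reset: what is moved stays moved. The work goes in short steps, Python scripts to look and compute and a tool call to move; the robot and the scene stay as the last step left them, time stands still between calls to the robot, and variables do not carry over. Pictures are saved under pics/ and viewed, and the job is handed in when it is done.

Besides the shell and the picture viewer there is one more tool, called by a JSON object that holds its "fn" and its "kwargs", one argument or row to a line. move_arm: Moves the arm, as the interface text tells. Its arguments: {"type":"object","properties":{"commands":{"type":"array","items":{"type":"array"}},"newtons":{"type":"number"}},"required":["commands"]}

```bash
ls; mkdir -p pics; cat > h.py <<'E'
import numpy as np, cv2
from bench import r, viewer, spotter
def save(n,p): cv2.imwrite('pics/'+n+'.png', cv2.cvtColor(p['pixels'],cv2.COLOR_RGB2BGR))
E
python3 - <<'E'
from h import *
print(r.sense())
for c in ['scene','top']:
    p=viewer.camera(c); save(c+'0',p)
    print(c,p['camera_matrix'],p['k1'],p['rvec'],p['tvec'])
    for n in ['hub','finger_post','tin_mouth','post_top','tray_seat','collar','mug','paperweight','stapler']:
        print(n,[(np.round(d['xyz'],3).tolist(),round(float(d['p']),2)) for d in spotter.place_of(n,p)[:2]])
print(r.sense()['clock'])
E
```

```text
pics
{'clock': 0.0, 'joint_pos': array([ 1.12680856e+00,  2.17784088e-01,  1.61495178e+00, -8.85538360e-06,
        1.31130145e+00, -1.12224423e-01]), 'joint_vel': array([-0.0001902 ,  0.00020973,  0.00053873, -0.00075554, -0.00016775,
       -0.00035716]), 'effort': array([ 3.95785555e-04, -3.96840870e+01, -3.03857768e+01, -1.23386349e-04,
        9.69420711e-03, -1.89442557e-05]), 'tcp_pos': array([0.20322181, 0.5901983 , 0.24394046]), 'orientation': array([ 3.03286699,  1.56835165, -2.01128305]), 'contact_force': array([ 0.39939266, -0.24779287,  0.01383132]), 'torque': array([ 0.01184424, -0.02656784,  0.00071466]), 'opening': 0.0858018059604257}
scene [[368.07135974   0.         255.59748339]
 [  0.         368.07135974 187.45491357]
 [  0.           0.           1.        ]] 0.026452221794146576 [ 2.19736334  0.71959668 -0.34866048] [-0.51061012 -0.152269    0.97915495]
hub [([0.567, -0.147, 0.045], 0.63)]
finger_post [([0.444, -0.14, 0.1], 0.65)]
tin_mouth [([0.774, -0.166, -0.003], 0.42)]
post_top [([0.563, 0.186, 0.104], 0.57), ([0.792, 0.166, -0.002], 0.51)]
tray_seat [([0.564, 0.183, 0.014], 0.49)]
collar [([0.566, 0.179, 0.06], 0.96)]
mug [([0.793, 0.167, -0.002], 0.57)]
paperweight [([0.794, -0.005, 0.0], 0.61)]
stapler [([0.775, -0.166, -0.003], 0.63)]
top [[453.10175771   0.         260.32414794]
 [  0.         453.10175771 194.1341633 ]
 [  0.           0.           1.        ]] -0.14348914394644824 [ 2.14040006 -2.18439737  0.09363236] [0.05068382 0.62773114 0.83344493]
hub [([0.569, -0.146, 0.038], 0.7)]
finger_post [([0.445, -0.144, 0.102], 0.75)]
tin_mouth []
post_top [([0.569, 0.182, 0.104], 0.66)]
tray_seat [([0.566, 0.179, 0.011], 0.66)]
collar [([0.565, 0.178, 0.06], 0.95), ([0.789, 0.17, 0.005], 0.63)]
mug [([0.797, 0.169, 0.002], 0.89)]
paperweight [([0.789, -0.004, 0.002], 0.77)]
stapler [([0.774, -0.164, 0.001], 0.56)]
1.0
```

View pics/scene0.png

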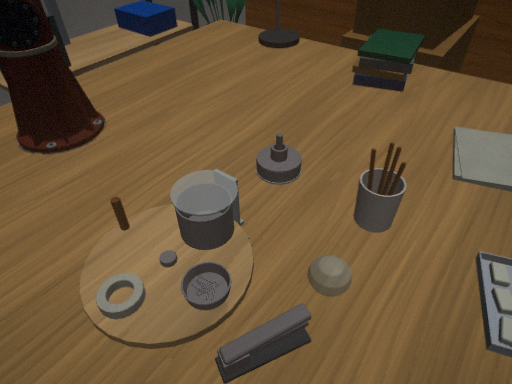

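View pics/top0.png

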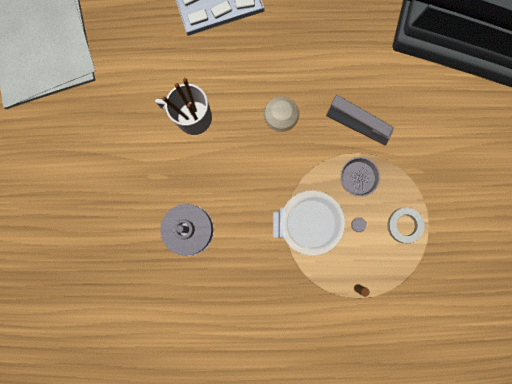

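```bash
cat >> h.py <<'E'
from scipy.spatial.transform import Rotation as Ro
def R(s=None):
    s=s or r.sense(); o=s['orientation']; return Ro.from_euler('xyz',o).as_matrix()
def ray(p,uv,z):
    K=p['camera_matrix'];k=p['k1']
    d=np.array([(uv[0]-K[0,2])/K[0,0],(uv[1]-K[1,2])/K[1,1]]);u=d.copy()
    for _ in range(20): u=d/(1+k*(u@u))
    if 'rvec' in p:
        Rm=cv2.Rodrigues(np.array(p['rvec'],float))[0]; t=np.array(p['tvec']).ravel()
        c=-Rm.T@t; v=Rm.T@np.array([*u,1])
    else:
        T=np.array(p['tool_from_camera']);s=p['s'];M=R(s)
        c=s['tcp_pos']+M@T[:3,3]; v=M@T[:3,:3]@np.array([*u,1])
    return c+v*(z-c[2])/v[2]
def proj(p,X):
    K=p['camera_matrix'];k=p['k1'];X=np.atleast_2d(X).astype(float)
    if 'rvec' in p:
        Rm=cv2.Rodrigues(np.array(p['rvec'],float))[0]; Y=X@Rm.T+np.array(p['tvec']).ravel()
    else:
        T=np.array(p['tool_from_camera']);s=p['s'];M=R(s)
        Y=(X-s['tcp_pos'])@M; Y=(Y-T[:3,3])@T[:3,:3]
    u=Y[:,:2]/Y[:,2:]; u=u*(1+k*(u**2).sum(1,keepdims=True))
    return u*np.array([K[0,0],K[1,1]])+np.array([K[0,2],K[1,2]])
def circ(c,rad,z,n=90):
    a=np.linspace(0,2*np.pi,n); return np.c_[c[0]+rad*np.cos(a),c[1]+rad*np.sin(a),np.full(n,z)]
def draw(p,curves,name,sc=1,crop=None):
    im=cv2.cvtColor(p['pixels'],cv2.COLOR_RGB2BGR)
    im=cv2.resize(im,None,fx=sc,fy=sc,interpolation=cv2.INTER_CUBIC)
    for X,col in curves:
        u=((proj(p,X)+.5)*sc-.5); cv2.polylines(im,[np.round(u).astype(int).reshape(-1,1,2)],False,col,1)
    if crop: im=im[crop[1]:crop[3],crop[0]:crop[2]]
    cv2.imwrite('pics/'+name+'.png',im)
def wrist():
    s=r.sense(); p=viewer.camera('wrist'); p['s']=s; return p
E
python3 - <<'E'
from h import *
print(R().round(3)); s=r.sense()
for c in ['scene','top']:
    p=viewer.camera(c)
    hub=(.568,-.147)
    cs=[(circ(hub,.14,.03),(0,0,255)),(circ(hub,.010,.042),(0,255,0)),(circ((.4445,-.143),.008,.1),(255,0,0)),
    (circ((.5655,.181),.049,.045),(0,0,255)),(circ((.5655,.181),.007,.103),(0,255,0)),(circ((.5655,.181),.018,.073),(255,255,0)),
    (circ((hub[0],hub[1]+.09),.056,.118),(0,255,0)),(circ((hub[0],hub[1]+.09),.048,.1),(0,0,255))]
    draw(p,cs,c+'1',2,(280,300,900,700) if c=='top' else (130,200,800,700))
E
```

```text
[[ 0.    -0.945  0.326]
 [-0.     0.326  0.945]
 [-1.    -0.     0.   ]]
```

View pics/top1.png

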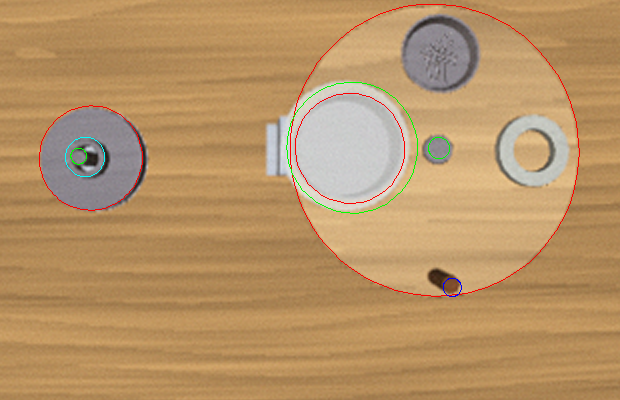

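View pics/scene1.png

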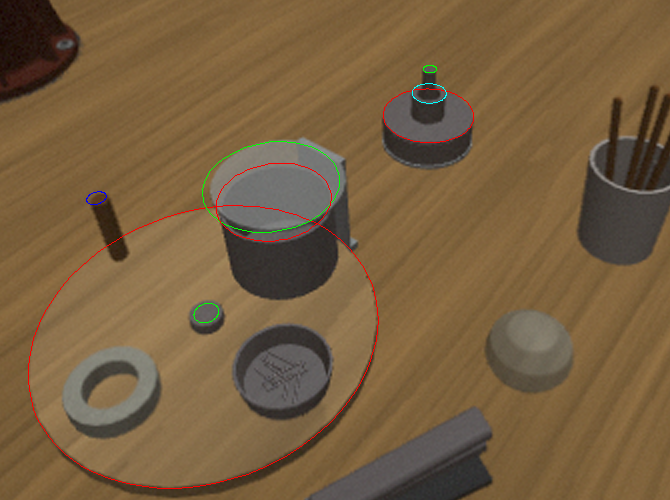

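```bash
cat >> h.py <<'E'
def jaw(s=None):
    M=R(s); return np.degrees(np.arctan2(M[1,2],M[0,2]))
def frame(a):
    a=np.radians(a); z=np.array([np.cos(a),np.sin(a),0]); x=np.array([0,0,-1.]); return np.c_[x,np.cross(z,x),z]
def plan(way,n,P0=None,a0=None,f=0,dec=0):
    "way: function t->(pos,jawangle deg), rows rounded with error feed-forward"
    s=r.sense(); M=frame(jaw(s) if a0 is None else a0) ; P=np.array(s['tcp_pos'] if P0 is None else P0,float)
    out=[]
    for i in range(1,n+1):
        T,a=way(i/n); F=frame(a)
        d=np.round(M.T@(np.array(T)-P)*1000,dec)
        w=np.round(Ro.from_matrix(M.T@F).as_rotvec(),3)
        P=P+M@d/1000; M=M@Ro.from_rotvec(w).as_matrix()
        out.append([d.tolist(),[float(w[0]),0,0],f])
    for k in range(0,n,10): print(str(out[k:k+10]).replace(' ',''))
    return P
def line(Pa,Pb,aa,ab):
    Pa=np.array(Pa);Pb=np.array(Pb); return lambda t:(Pa+(Pb-Pa)*t, aa+(ab-aa)*t)
E
python3 - <<'E'
from h import *
s=r.sense(); print(jaw(s))
plan(line(s['tcp_pos'],(.448,-.143,.2),jaw(s),-90),25,f=100)
E
```

```text
70.99156751519017
[[[2.0,-19.0,-25.0],[0.112,0,0],100],[[2.0,-21.0,-22.0],[0.113,0,0],100],[[1.0,-24.0,-20.0],[0.112,0,0],100],[[2.0,-26.0,-17.0],[0.113,0,0],100],[[2.0,-27.0,-14.0],[0.112,0,0],100],[[2.0,-29.0,-10.0],[0.112,0,0],100],[[2.0,-30.0,-8.0],[0.113,0,0],100],[[1.0,-31.0,-4.0],[0.112,0,0],100],[[2.0,-31.0,-0.0],[0.113,0,0],100],[[2.0,-31.0,3.0],[0.112,0,0],100]]
[[[2.0,-30.0,6.0],[0.112,0,0],100],[[2.0,-30.0,10.0],[0.113,0,0],100],[[2.0,-28.0,13.0],[0.112,0,0],100],[[1.0,-26.0,16.0],[0.113,0,0],100],[[2.0,-25.0,18.0],[0.112,0,0],100],[[2.0,-22.0,22.0],[0.112,0,0],100],[[2.0,-20.0,24.0],[0.113,0,0],100],[[2.0,-17.0,26.0],[0.112,0,0],100],[[1.0,-14.0,27.0],[0.112,0,0],100],[[2.0,-10.0,29.0],[0.113,0,0],100]]
[[[2.0,-8.0,30.0],[0.112,0,0],100],[[2.0,-3.0,31.0],[0.113,0,0],100],[[2.0,-1.0,31.0],[0.112,0,0],100],[[1.0,3.0,31.0],[0.112,0,0],100],[[2.0,6.0,30.0],[0.113,0,0],100]]
```

{"fn": "move_arm", "kwargs": {
  "commands": [
    [[2,-19,-25],[0.112,0,0],100],
    [[2,-21,-22],[0.113,0,0],100],
    [[1,-24,-20],[0.112,0,0],100],
    [[2,-26,-17],[0.113,0,0],100],
    [[2,-27,-14],[0.112,0,0],100],
    [[2,-29,-10],[0.112,0,0],100],
    [[2,-30,-8],[0.113,0,0],100],
    [[1,-31,-4],[0.112,0,0],100],
    [[2,-31,0],[0.113,0,0],100],
    [[2,-31,3],[0.112,0,0],100]
  ],
  "newtons": 20
}}

```text
clock: 1.93
tcp_pos: [0.302, 0.296, 0.2275]
orientation: [0.338, 1.57, 0.448]
contact_force: [-0.6, 0.1, 0.5]
opening: 0.0518
```

{"fn": "move_arm", "kwargs": {
  "commands": [
    [[2,-30,6],[0.112,0,0],100],
    [[2,-30,10],[0.113,0,0],100],
    [[2,-28,13],[0.112,0,0],100],
    [[1,-26,16],[0.113,0,0],100],
    [[2,-25,18],[0.112,0,0],100],
    [[2,-22,22],[0.112,0,0],100],
    [[2,-20,24],[0.113,0,0],100],
    [[2,-17,26],[0.112,0,0],100],
    [[1,-14,27],[0.112,0,0],100],
    [[2,-10,29],[0.113,0,0],100]
  ]
}}

```text
clock: 2.77
tcp_pos: [0.3994, 0.0025, 0.2097]
orientation: [0.911, 1.569, -0.104]
contact_force: [0.3, 0.6, -0.0]
opening: 0.0521
```

{"fn": "move_arm", "kwargs": {
  "commands": [
    [[2,-8,30],[0.112,0,0],100],
    [[2,-3,31],[0.113,0,0],100],
    [[2,-1,31],[0.112,0,0],100],
    [[1,3,31],[0.112,0,0],100],
    [[2,6,30],[0.113,0,0],100],
    [[0,0,0],[0,0,0],100],
    [[0,0,0],[0,0,0],100]
  ]
}}

```text
clock: 3.35
tcp_pos: [0.4478, -0.1443, 0.2004]
orientation: [-2.617, 1.57, 2.094]
contact_force: [-0.6, 0.5, -0.5]
opening: 0.0519
```

```bash
python3 - <<'E'
from h import *
s=r.sense(); print(s['clock'],s['tcp_pos'],jaw(s),R(s).round(3).tolist(),s['joint_pos'].round(3),s['opening'])
p=wrist(); 
for n in ['finger_post','hub']:
    print(n,[(np.round(d['xyz'],4).tolist(),round(float(d['p']),2)) for d in spotter.place_of(n,p)[:2]])
draw(p,[(circ((.448,-.143),.008,.1),(0,0,255)),(circ((.568,-.147),.14,.03),(0,255,0))],'w1')
E
```

```text
3.35 [ 0.44776992 -0.14427825  0.20035777] -90.11936386998222 [[-0.0, 1.0, -0.002], [0.0, -0.002, -1.0], [-1.0, -0.0, -0.0]] [-0.461 -0.074  2.01   0.     1.205  1.112] 0.05188675144023152
finger_post [([0.4491, -0.1438, 0.097], 0.55)]
hub [([0.567, -0.1481, 0.0422], 0.94)]
```

View pics/w1.png

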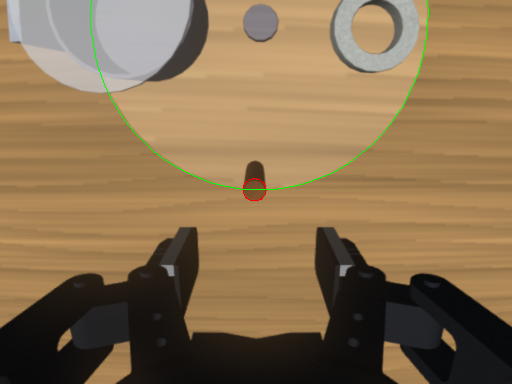

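{"fn": "move_arm", "kwargs": {
  "commands": [
    [[30,0,0],[0,0,0],100],
    [[30,0,0],[0,0,0],100],
    [[30,0,0],[0,0,0],120],
    [[20,0,0],[0,0,0],140],
    [[10,0,0],[0,0,0],160],
    [[0,0,0],[0,0,0],255],
    [[0,0,0],[0,0,0],255],
    [[0,0,0],[0,0,0],255],
    [[0,0,0],[0,0,0],255]
  ],
  "newtons": 30
}}

```text
clock: 4.25
tcp_pos: [0.4462, -0.142, 0.0793]
orientation: [-2.094, 1.568, 2.619]
contact_force: [0.2, 1.5, -15.4]
opening: 0.0154
```

```bash
python3 - <<'E'
from h import *
s=r.sense(); print(s['clock'],s['tcp_pos'],jaw(s),s['opening'],s['contact_force'])
p=wrist(); save('w2',p)
h=np.array([.568,-.147]); P=np.array([.448,-.144,.080]); 
d=P[:2]-h; th0=np.arctan2(d[1],d[0]); rad=.120; print(np.degrees(th0),np.hypot(*d))
def way(t):
    th=th0+t*np.pi/2; return (h[0]+rad*np.cos(th),h[1]+rad*np.sin(th),P[2]), -90+90*t
plan(way,30,P0=P,a0=-90,f=255,dec=1)
E
```

```text
4.25 [ 0.44616202 -0.14196824  0.07929   ] -89.97045985684827 0.015430625154292693 [  0.24445833   1.49085903 -15.44268779]
178.56790381583536 0.12003749414245528
[[[0.0,0.0,6.3],[-0.052,0,0],255],[[0.0,0.1,6.3],[-0.053,0,0],255],[[0.0,-0.0,6.2],[-0.052,0,0],255],[[0.0,-0.0,6.3],[-0.052,0,0],255],[[0.0,-0.0,6.3],[-0.053,0,0],255],[[0.0,-0.0,6.3],[-0.052,0,0],255],[[0.0,-0.0,6.3],[-0.053,0,0],255],[[0.0,-0.0,6.3],[-0.052,0,0],255],[[0.0,0.0,6.2],[-0.052,0,0],255],[[0.0,0.0,6.3],[-0.053,0,0],255]]
[[[0.0,0.0,6.3],[-0.052,0,0],255],[[0.0,0.0,6.3],[-0.052,0,0],255],[[0.0,0.0,6.3],[-0.053,0,0],255],[[0.0,0.0,6.3],[-0.052,0,0],255],[[0.0,0.1,6.2],[-0.052,0,0],255],[[0.0,-0.0,6.3],[-0.053,0,0],255],[[0.0,-0.0,6.3],[-0.052,0,0],255],[[0.0,-0.0,6.3],[-0.052,0,0],255],[[0.0,-0.0,6.3],[-0.053,0,0],255],[[0.0,-0.0,6.2],[-0.052,0,0],255]]
[[[0.0,-0.0,6.3],[-0.053,0,0],255],[[0.0,0.0,6.3],[-0.052,0,0],255],[[0.0,0.0,6.3],[-0.052,0,0],255],[[0.0,0.0,6.3],[-0.053,0,0],255],[[0.0,0.0,6.3],[-0.052,0,0],255],[[0.0,0.0,6.2],[-0.052,0,0],255],[[0.0,0.0,6.3],[-0.053,0,0],255],[[0.0,0.0,6.3],[-0.052,0,0],255],[[0.0,0.1,6.3],[-0.052,0,0],255],[[0.0,-0.0,6.3],[-0.053,0,0],255]]
```

View pics/w2.png

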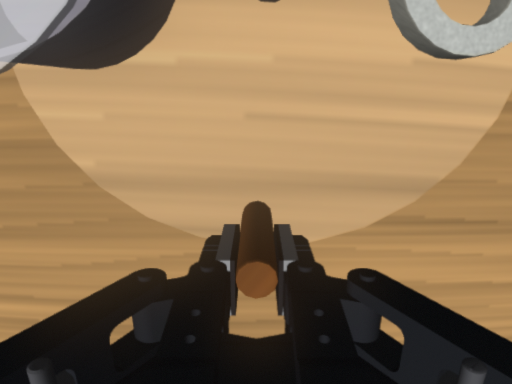

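{"fn": "move_arm", "kwargs": {
  "commands": [
    [[0,0,6],[-0.052,0,0],255],
    [[0,0,6.3],[-0.052,0,0],255],
    [[0,0,6.3],[-0.052,0,0],255],
    [[0,0,6.3],[-0.053,0,0],255],
    [[0,0,6.3],[-0.052,0,0],255],
    [[0,0,6.3],[-0.052,0,0],255],
    [[0,0,6.3],[-0.053,0,0],255],
    [[0,0,6.3],[-0.052,0,0],255],
    [[0,0,6.3],[-0.053,0,0],255],
    [[0,0,6.3],[-0.052,0,0],255]
  ]
}}

```text
clock: 5.13
tcp_pos: [0.459, -0.2025, 0.0793]
orientation: [-2.431, 1.563, 2.807]
contact_force: [-5.7, 0.9, -9.3]
opening: 0.0158
```

{"fn": "move_arm", "kwargs": {
  "commands": [
    [[0,0,6.3],[-0.052,0,0],255],
    [[0,0,6.3],[-0.052,0,0],255],
    [[0,0,6.3],[-0.053,0,0],255],
    [[0,0,6.3],[-0.052,0,0],255],
    [[0,0,6.3],[-0.052,0,0],255],
    [[0,0,6.3],[-0.053,0,0],255],
    [[0,0,6.3],[-0.052,0,0],255],
    [[0,0,6.3],[-0.053,0,0],255],
    [[0,0,6.3],[-0.052,0,0],255],
    [[0,0,6.3],[-0.052,0,0],255]
  ]
}}

```text
clock: 5.97
tcp_pos: [0.5025, -0.2505, 0.0793]
orientation: [-2.112, 1.565, -2.633]
contact_force: [-4.6, -7.2, -13.4]
opening: 0.0151
```

```bash
python3 - <<'E'
from h import *
s=r.sense(); print(s['clock'],s['tcp_pos'],jaw(s),s['opening'],s['contact_force'],s['joint_pos'].round(2))
d=s['tcp_pos'][:2]-[.568,-.147]; print(np.hypot(*d),np.degrees(np.arctan2(d[1],d[0])))
p=viewer.camera('top'); save('t2',p)
E
```

```text
5.9667 [ 0.50251492 -0.25045191  0.07933772] -29.851898663674636 0.015096904831629426 [ -4.63635351  -7.15304159 -13.38202446] [-0.58  0.29  1.87 -0.01  0.99 -0.06]
0.12243607628869589 -122.3338204312981
```

View pics/t2.png

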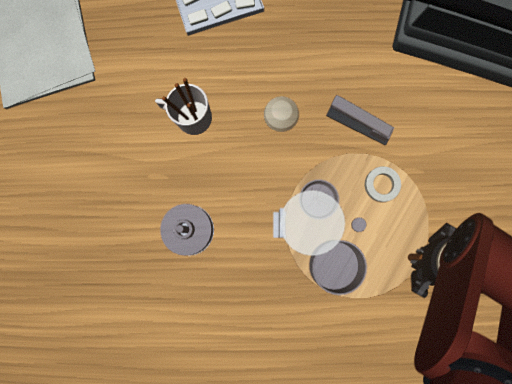

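{"fn": "move_arm", "kwargs": {
  "commands": [
    [[0,0,6.3],[-0.052,0,0],255],
    [[0,0,6.3],[-0.052,0,0],255],
    [[0,0,6.3],[-0.053,0,0],255],
    [[0,0,6.3],[-0.052,0,0],255],
    [[0,0,6.3],[-0.052,0,0],255],
    [[0,0,6.3],[-0.053,0,0],255],
    [[0,0,6.3],[-0.052,0,0],255],
    [[0,0,6.3],[-0.053,0,0],255],
    [[0,0,6.3],[-0.052,0,0],255],
    [[0,0,6],[-0.052,0,0],255]
  ]
}}

```text
clock: 6.85
tcp_pos: [0.5633, -0.2692, 0.0795]
orientation: [-2.001, 1.566, -2.0]
contact_force: [-1.1, -7.2, -13.8]
opening: 0.0152
```

```bash
python3 - <<'E'
from h import *
s=r.sense(); print(s['clock'],s['tcp_pos'],jaw(s),s['opening'],s['contact_force'],s['joint_pos'].round(2))
d=s['tcp_pos'][:2]-[.568,-.147]; print(np.hypot(*d),np.degrees(np.arctan2(d[1],d[0])))
p=viewer.camera('top'); save('t3',p)
E
```

```text
6.85 [ 0.56326461 -0.26920084  0.07945647] 0.04669624417419096 0.015248738554236835 [ -1.09219515  -7.2246478  -13.774856  ] [-0.56  0.4   1.72 -0.01  1.02 -0.55]
0.12229255586493284 -92.21915123132739
```

View pics/t3.png

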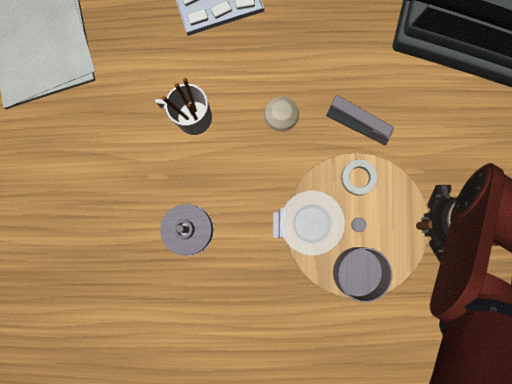

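{"fn": "move_arm", "kwargs": {
  "commands": [
    [[0,0,0],[0,0,0],180],
    [[0,0,0],[0,0,0],140],
    [[0,0,0],[0,0,0],110],
    [[0,0,0],[0,0,0],110],
    [[-15,0,0],[0,0,0],110],
    [[-30,0,0],[0,0,0],110],
    [[-35,0,0],[0,0,0],110],
    [[-40,0,0],[0,0,0],110]
  ]
}}

```text
clock: 7.57
tcp_pos: [0.5634, -0.2654, 0.2009]
orientation: [2.474, 1.568, 2.472]
contact_force: [1.0, 0.1, -0.8]
opening: 0.0487
```

```bash
python3 - <<'E'
from h import *
s=r.sense(); print(s['clock'],s['tcp_pos'],jaw(s),s['opening'],s['contact_force'],s['joint_pos'].round(2))
plan(line(s['tcp_pos'],(.5655,.181,.2),0,45),15,P0=s['tcp_pos'],a0=0,f=100)
E
```

```text
7.5667 [ 0.56343377 -0.26543913  0.20086523] -0.10561385708020181 0.048709885304851076 [ 0.95403905  0.07821184 -0.79692084] [-0.55  0.25  1.66  0.    1.23 -0.55]
[[[0.0,30.0,0.0],[-0.052,0,0],100],[[0.0,29.0,2.0],[-0.053,0,0],100],[[0.0,30.0,3.0],[-0.052,0,0],100],[[0.0,29.0,5.0],[-0.052,0,0],100],[[0.0,30.0,6.0],[-0.053,0,0],100],[[0.0,28.0,8.0],[-0.052,0,0],100],[[0.0,28.0,9.0],[-0.053,0,0],100],[[0.0,28.0,11.0],[-0.052,0,0],100],[[1.0,27.0,12.0],[-0.052,0,0],100],[[-0.0,27.0,14.0],[-0.053,0,0],100]]
[[[-0.0,25.0,15.0],[-0.052,0,0],100],[[-0.0,25.0,16.0],[-0.052,0,0],100],[[-0.0,24.0,18.0],[-0.053,0,0],100],[[-0.0,23.0,19.0],[-0.052,0,0],100],[[-0.0,22.0,20.0],[-0.052,0,0],100]]
```

{"fn": "move_arm", "kwargs": {
  "commands": [
    [[0,30,0],[0,0,0],110],
    [[0,40,0],[0,0,0],110],
    [[0,40,0],[0,0,0],110],
    [[0,40,1],[0,0,0],110],
    [[0,40,1],[0,0,0],110],
    [[0,40,0],[0,0,0],110],
    [[0,40,0],[0,0,0],110],
    [[0,40,0],[0,0,0],110],
    [[0,40,0],[0,0,0],110],
    [[0,40,0],[0,0,0],110]
  ]
}}

```text
clock: 8.4
tcp_pos: [0.5672, 0.126, 0.202]
orientation: [0.166, 1.568, 0.164]
contact_force: [0.3, -0.4, -0.9]
opening: 0.0486
```

{"fn": "move_arm", "kwargs": {
  "commands": [
    [[0,30,0],[0,0,0],110],
    [[0,20,0],[0,0,0],110],
    [[0,6,0],[0,0,0],110],
    [[0,0,0],[0,0,0],110],
    [[0,0,0],[0,0,0],110]
  ]
}}

```text
clock: 8.82
tcp_pos: [0.5674, 0.1793, 0.201]
orientation: [-0.511, 1.57, -0.513]
contact_force: [0.3, -1.2, 0.4]
opening: 0.049
```

```bash
python3 - <<'E'
from h import *
s=r.sense(); print(s['clock'],s['tcp_pos'],jaw(s),s['opening'],s['contact_force'],R(s).round(4).tolist())
t=viewer.camera('top'); sc=viewer.camera('scene'); p=wrist(); 
for q in (t,sc,p):
  for n in ['post_top','collar','tin_mouth','finger_post','tray_seat']:
    print(n,[(np.round(d['xyz'],4).tolist(),round(float(d['p']),2)) for d in spotter.place_of(n,q)[:1]])
c=(.5655,.180)
draw(p,[(circ(c,.007,.103),(0,0,255)),(circ(c,.018,.073),(0,255,0)),(circ(c,.049,.045),(255,255,0))],'w3')
a=np.radians(178.5);m=(.568+.09*np.cos(a),-.147+.09*np.sin(a)); m=(.478,-.147)
cs=[(circ(m,.048,.1),(0,0,255)),(circ(m,.045,.1),(0,255,0)),(circ((.568,-.267),.008,.1),(255,0,0)),(circ((.568,-.147),.0105,.042),(0,255,0))]
draw(t,cs,'t4',2,(400,250,1020,750)); draw(sc,cs,'s4',2,(130,200,800,700))
E
```

```text
8.8167 [0.56738929 0.17930805 0.20097985] -0.08146931404337723 0.04902973053415827 [ 0.32241093 -1.16884414  0.43508729] [[0.0011, 0.0014, 1.0], [-0.0006, 1.0, -0.0014], [-1.0, -0.0006, 0.0011]]
post_top [([0.5696, 0.1813, 0.1013], 0.67)]
collar [([0.5666, 0.1772, 0.0581], 0.98)]
tin_mouth [([0.4784, -0.1454, 0.1011], 0.93)]
finger_post [([0.5631, -0.2712, 0.1039], 0.63)]
tray_seat [([0.5681, 0.1775, 0.0128], 0.57)]
post_top [([0.5633, 0.1833, 0.1047], 0.6)]
collar [([0.5642, 0.179, 0.0603], 0.62)]
tin_mouth [([0.4752, -0.1453, 0.1042], 0.96)]
finger_post [([0.5611, -0.2663, 0.0978], 0.6)]
tray_seat []
post_top [([0.5623, 0.182, 0.1019], 0.85)]
collar [([0.5657, 0.1785, 0.0559], 0.93)]
tin_mouth []
finger_post []
tray_seat [([0.5646, 0.1795, 0.0148], 0.66)]
```

View pics/w3.png

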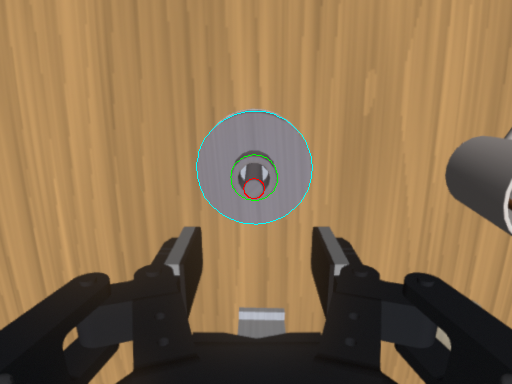

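View pics/t4.png

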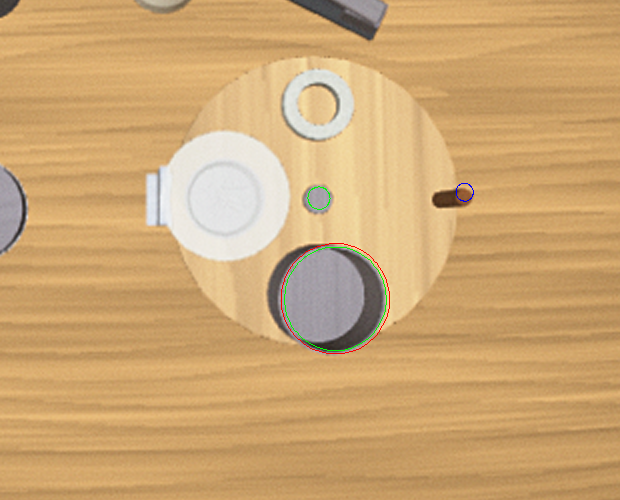

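View pics/s4.png

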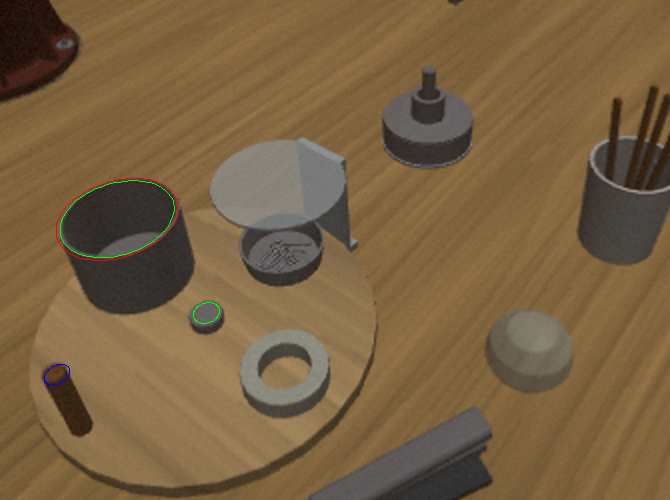

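{"fn": "move_arm", "kwargs": {
  "commands": [
    [[20,1,-1],[0,0,0],140],
    [[30,0,0],[0,0,0],150],
    [[30,0,0],[0,0,0],160],
    [[20,0,0],[0,0,0],170],
    [[9,0,0],[0,0,0],170],
    [[0,0,0],[0,0,0],190],
    [[0,0,0],[0,0,0],255],
    [[0,0,0],[0,0,0],255],
    [[0,0,0],[0,0,0],255]
  ],
  "newtons": 40
}}

```text
clock: 10.47
tcp_pos: [0.5667, 0.1808, 0.0923]
orientation: [0.191, 1.569, 0.189]
contact_force: [0.6, 0.5, -3.3]
opening: 0.0125
```

```bash
python3 - <<'E'
from h import *
s=r.sense(); print(s['clock'],s['tcp_pos'],jaw(s),s['opening'],s['contact_force'],R(s).round(4).tolist())
p=wrist();save('w4',p)
E
```

```text
10.4667 [0.56668361 0.18081088 0.09234599] -0.11058046933063462 0.012468696545952508 [ 0.58520126  0.52944434 -3.29439351] [[0.0013, 0.0019, 1.0], [0.0002, 1.0, -0.0019], [-1.0, 0.0002, 0.0013]]
```

View pics/w4.png

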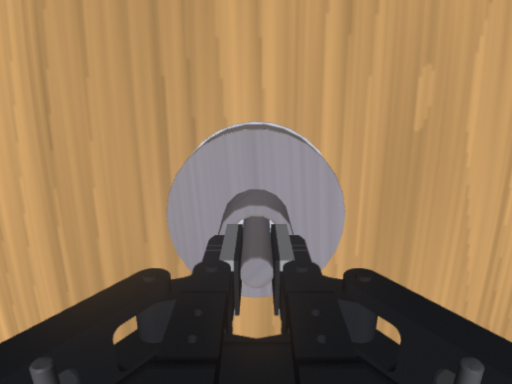

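{"fn": "move_arm", "kwargs": {
  "commands": [
    [[-5,0,0],[0,0,0],255],
    [[-12,0,0],[0,0,0],255],
    [[-20,0,0],[0,0,0],255],
    [[-25,0,0],[0,0,0],255],
    [[-28,0,0],[0,0,0],255],
    [[-28,0,0],[0,0,0],255],
    [[-20,0,0],[0,0,0],255],
    [[-10,0,0],[0,0,0],255],
    [[-4,0,0],[0,0,0],255]
  ]
}}

```text
clock: 11.27
tcp_pos: [0.5677, 0.181, 0.2472]
orientation: [0.19, 1.565, 0.188]
contact_force: [-0.1, 0.8, -3.0]
opening: 0.0128
```

```bash
python3 - <<'E'
from h import *
s=r.sense(); print(s['clock'],s['tcp_pos'],jaw(s),s['opening'],s['contact_force'],R(s).round(4).tolist())
p=wrist();save('w5',p); sc=viewer.camera('scene'); save('s5',sc)
E
```

```text
11.2667 [0.56769136 0.18097867 0.24721627] -0.11320202453646003 0.012796449058320189 [-0.10507777  0.84348651 -3.03449495] [[0.006, 0.002, 1.0], [0.0011, 1.0, -0.002], [-1.0, 0.0011, 0.006]]
```

View pics/w5.png

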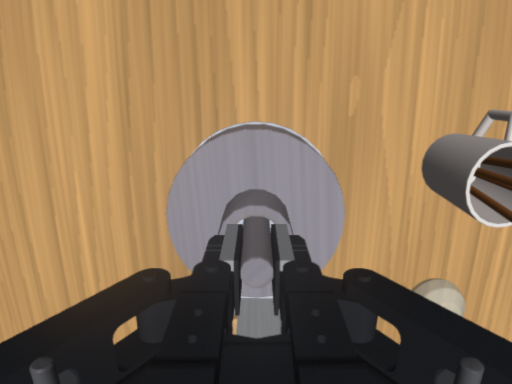

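View pics/s5.png

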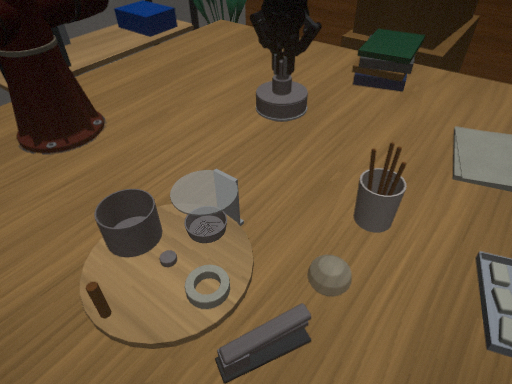

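{"fn": "move_arm", "kwargs": {
  "commands": [
    [[0,-8,-2],[0,0,0],255],
    [[0,-18,-5],[0,0,0],255],
    [[0,-26,-7],[0,0,0],255],
    [[0,-32,-9],[0,0,0],255],
    [[0,-36,-10],[0,0,0],255],
    [[0,-38,-10],[0,0,0],255],
    [[0,-38,-10],[0,0,0],255],
    [[0,-36,-10],[0,0,0],255],
    [[0,-32,-9],[0,0,0],255],
    [[0,-26,-7],[0,0,0],255]
  ]
}}

```text
clock: 12.2
tcp_pos: [0.4838, -0.1114, 0.2409]
orientation: [3.047, 1.566, 3.043]
contact_force: [0.7, 0.5, -3.3]
opening: 0.0127
```

{"fn": "move_arm", "kwargs": {
  "commands": [
    [[0,-18,-5],[0,0,0],255],
    [[0,-12,-3],[0,0,0],255],
    [[0,-5,-1],[0,0,0],255],
    [[0,0,0],[0,0,0],255],
    [[0,0,0],[0,0,0],255]
  ]
}}

```text
clock: 12.62
tcp_pos: [0.4773, -0.1434, 0.2425]
orientation: [2.223, 1.569, 2.221]
contact_force: [-0.1, 0.2, -3.3]
opening: 0.0127
```

```bash
python3 - <<'E'
from h import *
s=r.sense(); print(s['clock'],s['tcp_pos'],jaw(s),s['opening'],s['contact_force'],R(s).round(4).tolist())
p=wrist();save('w6',p)
for n in ('top','scene'):
    q=viewer.camera(n); save(n[0]+'6',q)
    for k in ['tin_mouth','tray_seat','collar','post_top']: print(k,[(np.round(d['xyz'],4).tolist(),round(float(d['p']),2)) for d in spotter.place_of(k,q)[:1]])
E
```

```text
12.6167 [ 0.47727976 -0.14343277  0.24254518] -0.11704824372466148 0.012694625117061625 [-0.05518329  0.24880224 -3.26881853] [[-0.0011, 0.002, 1.0], [0.0015, 1.0, -0.002], [-1.0, 0.0015, -0.0011]]
tin_mouth []
tray_seat [([0.4798, -0.1436, 0.1647], 0.44)]
collar [([0.4768, -0.1419, 0.2094], 0.61)]
post_top [([0.4742, -0.1461, 0.1667], 0.64)]
tin_mouth [([0.4773, -0.1446, 0.1011], 0.55)]
tray_seat []
collar [([0.4735, -0.1437, 0.2138], 0.64)]
post_top []
```

View pics/w6.png

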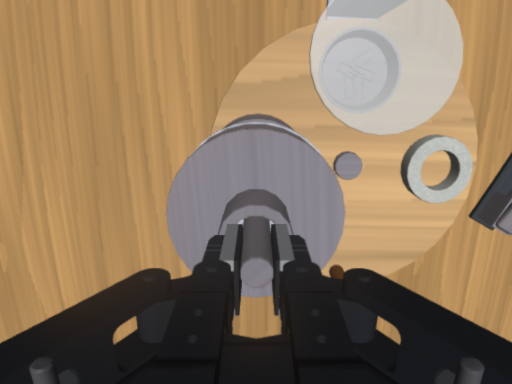

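View pics/s6.png

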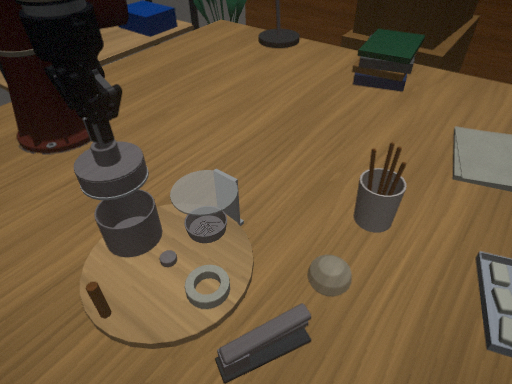

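View pics/t6.png

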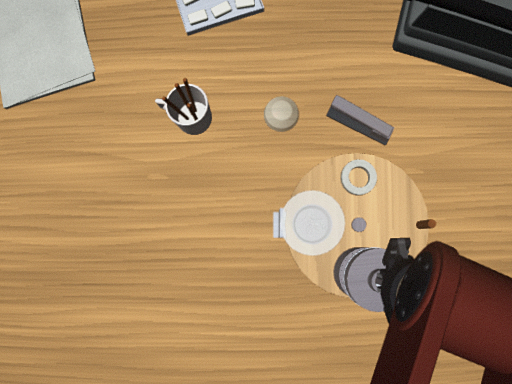

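{"fn": "move_arm", "kwargs": {
  "commands": [
    [[5,0,0],[0,0,0],255],
    [[10,0,0],[0,0,0],255],
    [[12,0,0],[0,0,0],255],
    [[10,0,0],[0,0,0],255],
    [[5,0,0],[0,0,0],255],
    [[2,0,0],[0,0,0],255],
    [[0,0,0],[0,0,0],255]
  ]
}}

```text
clock: 13.75
tcp_pos: [0.4768, -0.1439, 0.198]
orientation: [2.719, 1.568, 2.717]
contact_force: [-0.4, -0.8, -2.5]
opening: 0.0128
```

```bash
python3 - <<'E'
from h import *
s=r.sense(); print(s['clock'],s['tcp_pos'],jaw(s),s['opening'],s['contact_force'],R(s).round(4).tolist())
m=(.4775,-.145)
cs=[(circ(m,.048,.1),(0,0,255)),(circ(m,.049,.121),(0,255,0)),(circ(m,.050,.117),(255,255,0))]
q=viewer.camera('scene'); draw(q,cs,'s7',4,(250,600,1050,1200))
q=viewer.camera('top'); draw(q,cs,'t7',4,(1200,900,1800,1400))
E
```

```text
13.75 [ 0.47681734 -0.1438696   0.19798269] -0.12124442452348885 0.012821941042773498 [-0.44165768 -0.8462304  -2.49367308] [[-0.0022, 0.0021, 1.0], [0.001, 1.0, -0.0021], [-1.0, 0.001, -0.0022]]
```

View pics/s7.png

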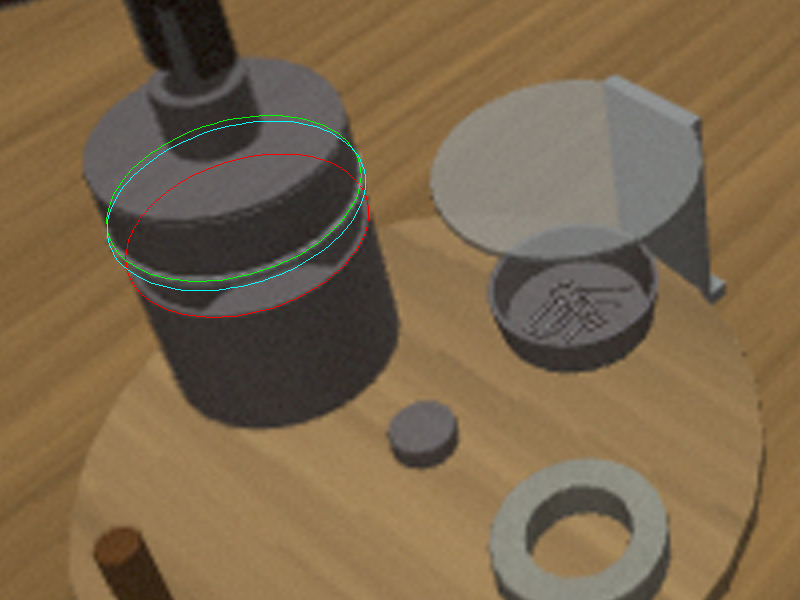

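View pics/t7.png

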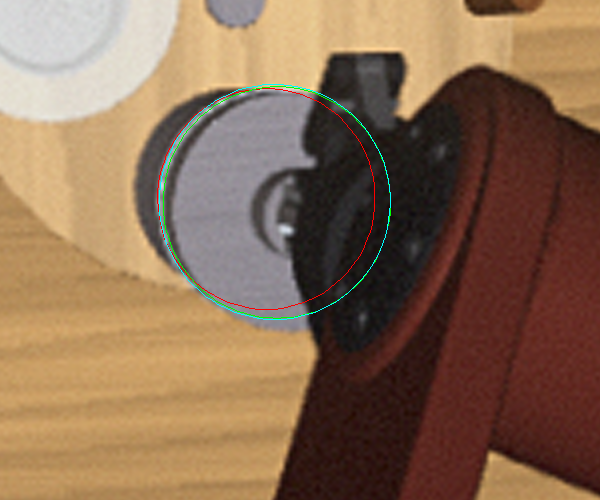

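{"fn": "move_arm", "kwargs": {
  "commands": [
    [[4,0,0],[0,0,0],255],
    [[4,0,0],[0,0,0],255],
    [[3,0,0],[0,0,0],255],
    [[2,0,0],[0,0,0],255],
    [[1,0,0],[0,0,0],255],
    [[1,0,0],[0,0,0],255],
    [[0,0,0],[0,0,0],255]
  ]
}}

```text
clock: 14.43
tcp_pos: [0.4774, -0.1441, 0.1841]
orientation: [2.774, 1.57, 2.772]
contact_force: [0.9, -0.1, -2.8]
opening: 0.0119
```

{"fn": "move_arm", "kwargs": {
  "commands": [
    [[0.5,0,0],[0,0,0],255],
    [[0.5,0,0],[0,0,0],255]
  ]
}}

```text
clock: 14.6
tcp_pos: [0.4777, -0.1442, 0.1835]
orientation: [-0.468, 1.57, -0.47]
contact_force: [-0.7, 0.3, -2.1]
opening: 0.0127
```

{"fn": "move_arm", "kwargs": {
  "commands": [
    [[0.5,0,0],[0,0,0],255],
    [[0.5,0,0],[0,0,0],255]
  ]
}}

```text
clock: 14.77
tcp_pos: [0.4776, -0.1442, 0.1824]
orientation: [-0.512, 1.57, -0.514]
contact_force: [-0.1, -0.0, -3.1]
opening: 0.0128
```

{"fn": "move_arm", "kwargs": {
  "commands": [
    [[0.5,0,0],[0,0,0],255],
    [[0.5,0,0],[0,0,0],255]
  ]
}}

```text
clock: 14.93
tcp_pos: [0.4775, -0.1442, 0.1814]
orientation: [-2.62, 1.571, -2.622]
contact_force: [-1.4, 0.2, 0.8]
opening: 0.0125
```

{"fn": "move_arm", "kwargs": {
  "commands": [
    [[0.5,0,0],[0,0,0],255],
    [[0.5,0,0],[0,0,0],255]
  ]
}}

```text
clock: 15.1
tcp_pos: [0.4775, -0.1443, 0.1813]
orientation: [-2.353, 1.57, -2.355]
contact_force: [-4.2, 0.6, 6.1]
opening: 0.0127
```

```bash
python3 - <<'E'
from h import *
s=r.sense(); print(s['clock'],s['tcp_pos'],jaw(s),s['opening'],s['contact_force'],s['torque'])
q=viewer.camera('scene'); draw(q,[],'s8',4,(250,600,1050,1200))
E
```

```text
15.1 [ 0.47754198 -0.14434831  0.18131986] -0.10209869141833099 0.012686654234527925 [-4.17469956  0.59365579  6.09560181] [0.0785215  0.60668183 0.04994   ]
```

View pics/s8.png

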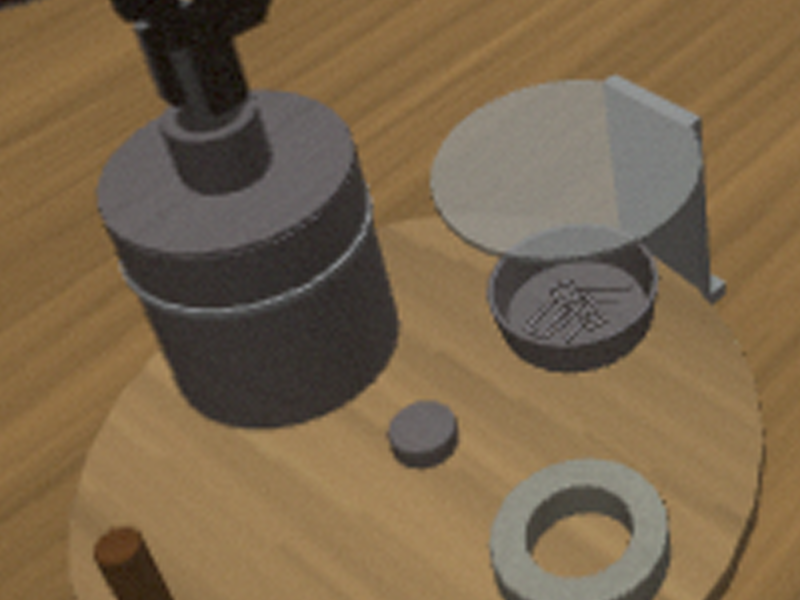

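{"fn": "move_arm", "kwargs": {
  "commands": [
    [[-0.5,0,0],[0,0,0],255],
    [[0,0,0],[0,0,0],235],
    [[0,0,0],[0,0,0],200],
    [[0,0,0],[0,0,0],170],
    [[0,0,0],[0,0,0],120],
    [[0,0,0],[0,0,0],80],
    [[0,0,0],[0,0,0],70],
    [[-5,0,0],[0,0,0],70],
    [[-15,0,0],[0,0,0],70],
    [[-10,0,0],[0,0,0],70]
  ]
}}

```text
clock: 15.98
tcp_pos: [0.4777, -0.1442, 0.2117]
orientation: [-0.215, 1.57, -0.217]
contact_force: [-0.1, 0.2, -0.1]
opening: 0.0619
```

```bash
python3 - <<'E'
from h import *
s=r.sense(); print(s['clock'],s['tcp_pos'],jaw(s),s['opening'],s['contact_force'],R(s).round(4).tolist())
c=(.4775,-.1445)
cs=[(circ(c,.007,.193),(0,0,255)),(circ(c,.018,.163),(0,255,0)),(circ(c,.049,.135),(255,255,0)),(circ(c,.050,.104),(255,0,255)),(circ(c,.050,.100),(255,0,255))]
p=wrist(); draw(p,cs,'w9')
print([(np.round(d['xyz'],4).tolist(),round(float(d['p']),2)) for d in spotter.place_of('collar',p)[:1]])
q=viewer.camera('scene'); draw(q,cs,'s9',4,(250,600,1050,1200))
q=viewer.camera('top'); draw(q,cs,'t9',4,(1200,900,1800,1400))
E
```

```text
15.9833 [ 0.47769639 -0.14419869  0.21169064] -0.11673519320302864 0.06192311430692603 [-0.07135247  0.21538327 -0.10155218] [[0.0003, 0.002, 1.0], [-0.0001, 1.0, -0.002], [-1.0, -0.0001, 0.0003]]
[([0.4786, -0.1459, 0.1455], 0.81)]
```

View pics/s9.png

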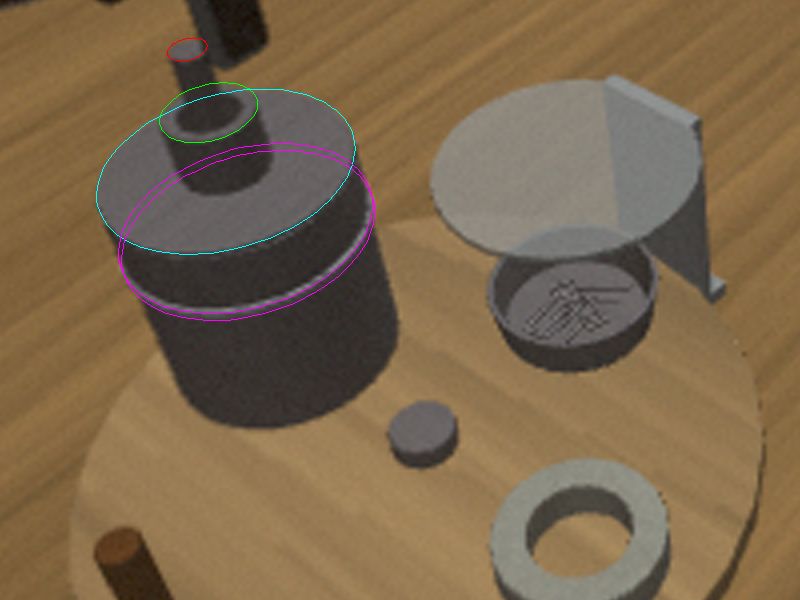

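View pics/w9.png

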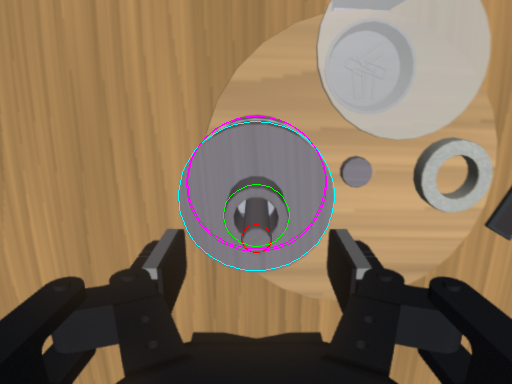

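View pics/t9.png

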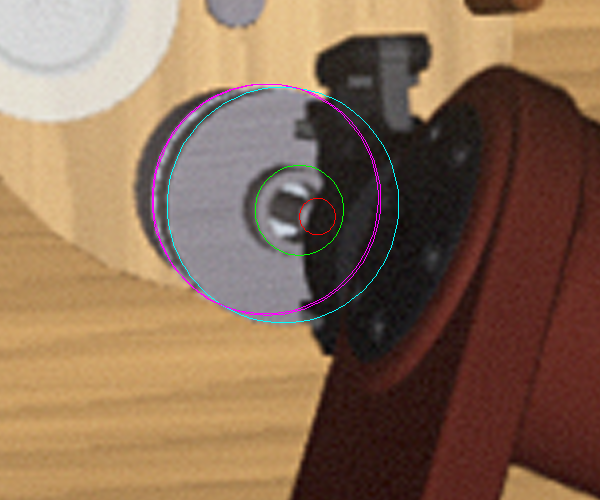

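{"fn": "move_arm", "kwargs": {
  "commands": [
    [[10,0,0],[0,0,0],70],
    [[20,0,0],[0,0,0],70],
    [[15,0,0],[0,0,0],80],
    [[8,0,0],[0,0,0],90],
    [[4,0,0],[0,0,0],100],
    [[1,0,0],[0,0,0],110],
    [[0,0,0],[0,0,0],115]
  ]
}}

```text
clock: 16.77
tcp_pos: [0.4775, -0.1441, 0.1525]
orientation: [2.726, 1.57, 2.724]
contact_force: [-0.4, -0.2, -0.1]
opening: 0.0468
```

```bash
python3 - <<'E'
from h import *
s=r.sense(); print(s['clock'],s['tcp_pos'],jaw(s),s['opening'],s['contact_force'])
p=wrist(); save('w10',p)
q=viewer.camera('scene'); draw(q,[],'s10',4,(250,500,1050,1100))
E
```

```text
16.7667 [ 0.47746484 -0.14412899  0.15250923] -0.11449659487395995 0.046771625519331936 [-0.35221743 -0.16791574 -0.1144753 ]
```

View pics/w10.png

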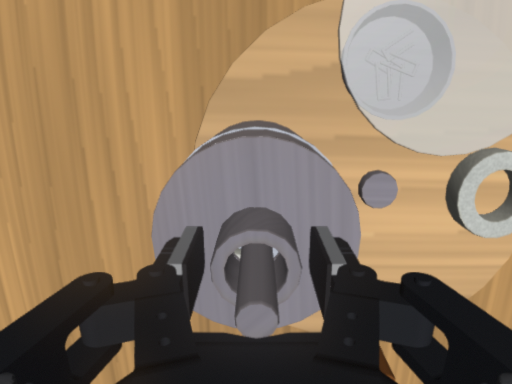

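View pics/s10.png

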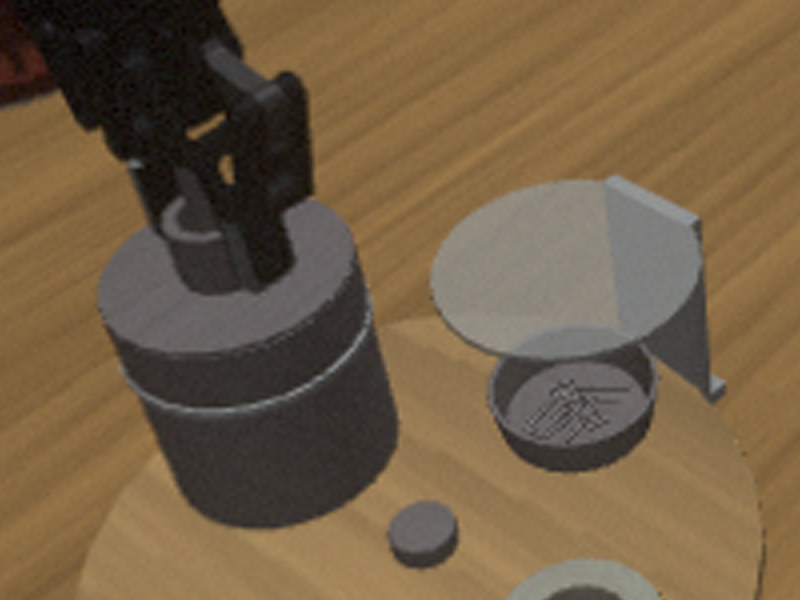

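{"fn": "move_arm", "kwargs": {
  "commands": [
    [[0,0,0],[0,0,0],130],
    [[0,0,0],[0,0,0],145],
    [[0,0,0],[0,0,0],200],
    [[0,0,0],[0,0,0],255],
    [[0,0,0],[0,0,0],255],
    [[0,0,0],[0,0,0],255]
  ],
  "newtons": 40
}}

```text
clock: 17.37
tcp_pos: [0.4782, -0.1445, 0.1539]
orientation: [-0.444, 1.569, -0.446]
contact_force: [-0.8, -0.1, 6.0]
opening: 0.0341
```

{"fn": "move_arm", "kwargs": {
  "commands": [
    [[-2,0,0],[0,0,0],255],
    [[-4,0,0],[0,0,0],255],
    [[-4,0,0],[0,0,0],255],
    [[-2,0,0],[0,0,0],255],
    [[0,0,0],[0,0,0],255]
  ]
}}

```text
clock: 17.78
tcp_pos: [0.4777, -0.1442, 0.1652]
orientation: [-0.406, 1.57, -0.408]
contact_force: [-1.1, -0.4, -0.9]
opening: 0.0338
```

```bash
python3 - <<'E'
from h import *
s=r.sense(); print(s['clock'],s['tcp_pos'],jaw(s),s['opening'],s['contact_force'],s['torque'])
p=wrist(); save('w11',p)
q=viewer.camera('scene'); draw(q,[],'s11',4,(250,500,1050,1100))
E
```

```text
17.7833 [ 0.47772244 -0.14422991  0.16517639] -0.11509419747858828 0.03383853044315631 [-1.12329315 -0.41186188 -0.91936267] [-0.04087363 -0.00813365 -0.02715538]
```

View pics/s11.png

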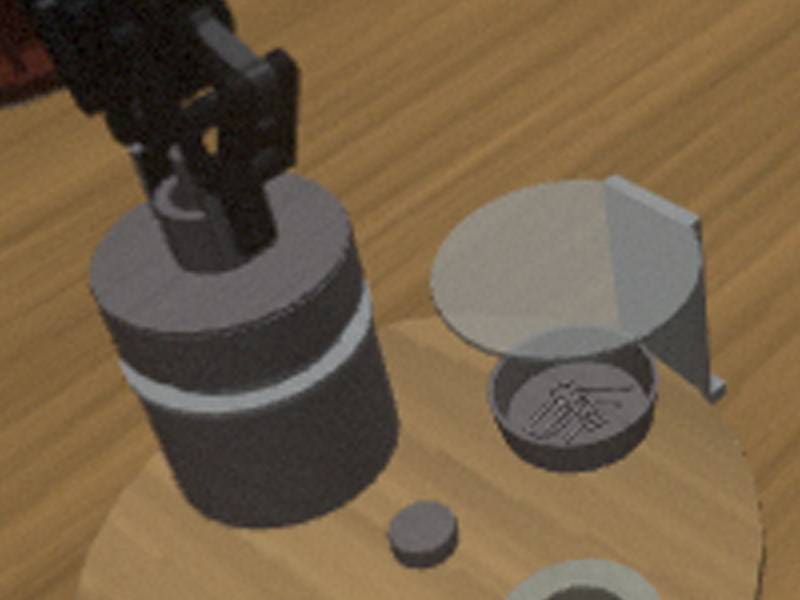

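View pics/w11.png

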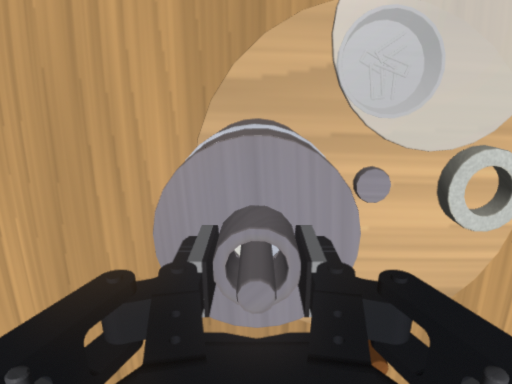

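{"fn": "move_arm", "kwargs": {
  "commands": [
    [[-5,0,0],[0,0,0],255],
    [[-10,0,0],[0,0,0],255],
    [[-15,0,0],[0,0,0],255],
    [[-18,0,0],[0,0,0],255],
    [[-18,0,0],[0,0,0],255],
    [[-18,0,0],[0,0,0],255],
    [[-15,0,0],[0,0,0],255],
    [[-12,0,0],[0,0,0],255],
    [[-7,0,0],[0,0,0],255],
    [[-3,0,0],[0,0,0],255]
  ]
}}

```text
clock: 18.72
tcp_pos: [0.4781, -0.1444, 0.2876]
orientation: [-0.43, 1.568, -0.432]
contact_force: [0.1, 0.1, -1.0]
opening: 0.0344
```

{"fn": "move_arm", "kwargs": {
  "commands": [
    [[0,0,0],[0,0,0],255],
    [[0,0,0],[0,0,0],255],
    [[0,0,0],[0,0,0],255],
    [[0,0,0],[0,0,0],255]
  ]
}}

```text
clock: 19.05
tcp_pos: [0.4769, -0.1439, 0.2845]
orientation: [2.707, 1.568, 2.705]
contact_force: [0.4, 1.0, -2.7]
opening: 0.0341
```

```bash
python3 - <<'E'
from h import *
s=r.sense(); print(s['clock'],s['tcp_pos'],jaw(s),s['opening'],s['contact_force'],s['torque'],s['joint_vel'].round(3),R(s).round(4).tolist())
c=(.4775,-.1445)
cs=[(circ(c,.007,.193),(0,0,255)),(circ(c,.0415,.112),(0,255,0)),(circ(c,.05,.104),(255,0,255)),(circ(c,.049,.237),(255,255,0)),(circ(c,.049,.268),(255,255,0))]
q=viewer.camera('scene'); save('s12b',q); draw(q,cs,'s12',3,(50,200,850,800))
for k in ['tray_seat','tray_lid','cover','collar','post_top','eraser_a','finger_post','mug','paperweight','stapler']: print(k,[(np.round(d['xyz'],4).tolist(),round(float(d['p']),2)) for d in spotter.place_of(k,q)[:2]])
q=viewer.camera('top'); draw(q,cs,'t12',3,(760,500,1536,1100))
draw(wrist(),[],'w12')
E
```

```text
19.05 [ 0.47691788 -0.14388014  0.28453344] -0.11699576651668991 0.03409296917848984 [ 0.42099104  0.97913827 -2.68722375] [ 0.00308752 -0.01887975 -0.04131117] [ 0.001 -0.002 -0.001 -0.002 -0.001 -0.   ] [[-0.0021, 0.002, 1.0], [0.001, 1.0, -0.002], [-1.0, 0.001, -0.0021]]
tray_seat [([0.4756, -0.1445, 0.1033], 0.97)]
tray_lid [([0.4799, -0.1441, 0.0902], 0.88), ([0.4777, -0.1447, 0.1927], 0.32)]
cover [([0.4746, -0.143, 0.2351], 0.84)]
collar [([0.4732, -0.1473, 0.2823], 0.68)]
post_top [([0.4781, -0.1431, 0.1924], 0.78)]
eraser_a [([0.4775, -0.1464, 0.2357], 0.66), ([0.4871, -0.1219, 0.1045], 0.55)]
finger_post [([0.5626, -0.2669, 0.0989], 0.61), ([0.7932, -0.0025, -0.001], 0.37)]
mug [([0.7946, 0.1695, -0.0036], 0.73)]
paperweight [([0.7946, -0.0045, -0.0013], 0.88)]
stapler [([0.7762, -0.1628, -0.0046], 0.75)]
```

View pics/s12.png

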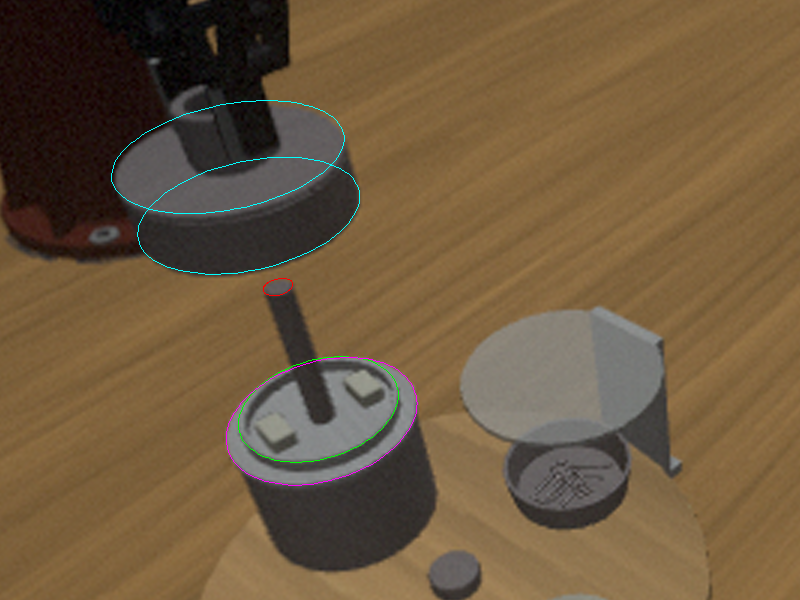

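View pics/t12.png

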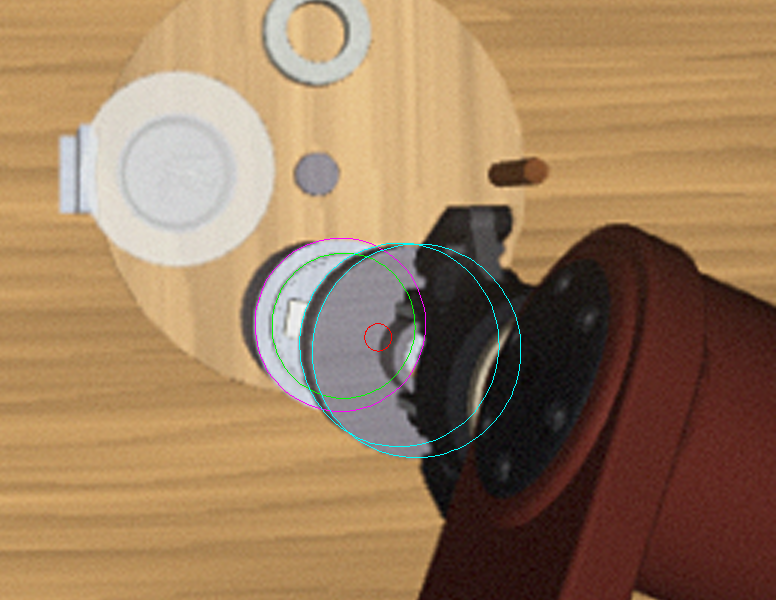

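View pics/s12b.png

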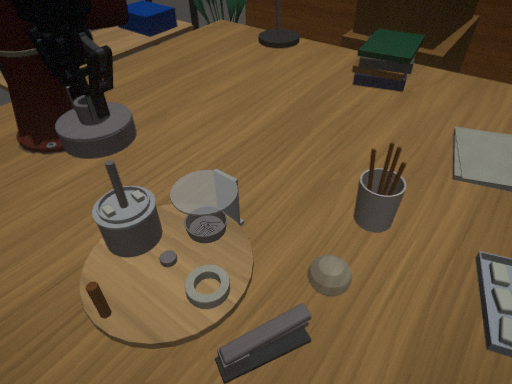

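View pics/w12.png

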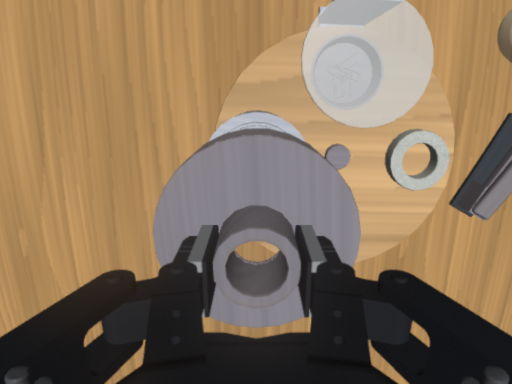

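```bash
python3 - <<'E'
from h import *
print(r.finish_job()); s=r.sense(); print(s['clock'],s['opening'],s['tcp_pos'])
E
```

```text
the job is handed in; nothing more can be done
None
the job is handed in; nothing more can be done
```

I handed the job in at about 20 s of the 69 s, with the arm still holding the cover; no verdict was reported.

- **Carousel:** I gripped the finger post and turned the carousel one click counterclockwise. After I let go, the post stood about 2 degrees short of the full quarter turn, so one click, and the tin was clear of the hood.
- **Tray lid:** I lifted the lid and cover by the centre post, lowered them into the tin until they rested, and let go. The largest contact reading there was about 6 N. The pictures before and after removing the cover matched the fully seated heights to within about 1 to 2 mm.
- **Cover:** I lifted the cover alone by its collar, straight up. Its lower edge is at about 0.237 m and the post top at 0.193 m, so it clears by about 44 mm. The hand is vertical to within 0.2 degrees and the cover looks level.
- **Left alone:** In the last scene picture both erasers lie in the tray. The mug, paperweight and stapler are within the network's error of where they started.

**Checks that disagreed:** One eraser detection (p 0.66) fell on the raised cover, where the picture shows no eraser, so I took it as false. The last downward force readings with the cover held were -1.0 N and -2.7 N, which I put down to sensor noise. The grip opening stayed at 34 mm throughout.

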